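# Tamp the potatoes level and clip the lunch box shut

## Task

Press the small potatoes in the steel lunch box down with the beech tamper, firmly but without crushing them, until they all lie in one level layer below the rim, then stand the tamper back upright in its bamboo tray. After that swing the lid fully shut and only then fold its clip down flat against the front of the box. Keep the gripper off the potatoes, do not use the lid to force them down, and leave the other things on the counter where they are.

Things in the scene. Friction and masses are not known exactly. Their poses are not given: they have to be found in the camera images.
- lunchbox: stainless lunch box, open on top, outside 106 (own x) x 156 (own y) x 47 mm high, walls and floor 3 mm thick, so inside 100 x 150 x 44 mm; origin at the centre of its underside on the counter, z up; the lid's hinge runs along its +x long side, its -x long side is the front. The box stays put on the counter.
- lid (a joint): stainless lid hinged along the box's +x long side (110 x 160 mm, 4 mm thick, with a raised panel), rad: 0 = shut on the rim, grows as it opens, 1.57 = upright, starts at about 1.75 to 1.95 leaning away, stop at 2.0. The hinge is stiff (about 0.12 N m): the lid stays wherever it is left and has to be pushed all the way. Its rotation axis is the box's own +y axis (right-hand rule).
- lid_hinge (a point): middle of the lid's hinge line, 55 mm from the box's origin along the box's +x, 47.5 mm above the counter
- lid_front (a point): middle of the lid's free long edge, on its outer face; 110 mm from the hinge line; 51 mm above the counter when shut
- clip (a joint): dark steel clip: a flap 46 mm wide and 29 mm long hinged on the middle of the lid's free edge, rad: 0 = folded down flat against the box's front wall (when the lid is shut), 1.57 = sticking straight out from the lid's edge, in the lid's plane, max 2.1; starts at about 1.35 to 1.85. Stays where it is left; about 0.03 N m to turn.
- clip_hinge (a point): middle of the clip's hinge line; with the lid shut it lies 56.5 mm from the box's origin along the box's -x and 48.5 mm above the counter
- clip_end (a point): middle of the clip's free end, 29 mm from its hinge line
- tamper: beech tamper, a turned upright tool 160 mm long, 110 to 180 g: a flat round foot 60 mm across and 20 mm high, tapering up to 32 mm into a straight round handle 27 mm across that runs up to 152 mm; origin at the centre of the foot's flat underside, z up along the handle. It starts standing upright in the tray.
- tray: square bamboo tray fixed on the counter, outside 112 x 112 mm, 12 mm high with walls 6 mm thick, floor 6 mm above the counter, inside 100 x 100 mm; origin at the centre of its underside. It may be on either side of the lunch box.
- bowl: blue plastic bowl 136 mm across, 62 mm high, bystander; origin at the centre of its underside
- teacup: white ceramic teacup 76 mm across, 60 mm high, bystander beyond the box; origin at the centre of its underside
- wooden_lid: round wooden pot lid 200 mm across with a bar handle, 42 mm high, bystander; origin at the centre of its underside
- skimmer: steel mesh skimmer lying on the counter, mesh 116 mm across, handle along its own -x to 310 mm, bystander; origin under the centre of the mesh
- bottle: amber sauce bottle 58 mm across, 140 mm tall, bystander; origin at the centre of its underside
- potato1: a small tan potato, egg-shaped, about 42 x 35 x 31 mm, firm, 22 to 35 g; origin at its centre. Starts on the floor of the lunch box. Lying on the floor its centre is 16 to 21 mm above the inside floor; pressing it down between the others takes a steady push of about 10 to 20 N.
- potato2: a small tan potato, egg-shaped, about 42 x 35 x 31 mm, firm, 22 to 35 g; origin at its centre. Starts on the floor of the lunch box.
- potato3: a small tan potato, egg-shaped, about 42 x 35 x 31 mm, firm, 22 to 35 g; origin at its centre. Starts on the floor of the lunch box.
- potato4: a small tan potato, egg-shaped, about 42 x 35 x 31 mm, firm, 22 to 35 g; origin at its centre. Starts on the floor of the lunch box.
- potato5: a small tan potato, egg-shaped, about 42 x 35 x 31 mm, firm, 22 to 35 g; origin at its centre. Starts on the floor of the lunch box.
- potato6: a small tan potato, egg-shaped, about 42 x 35 x 31 mm, firm, 22 to 35 g; origin at its centre. Starts on the floor of the lunch box.
- potato7: a small tan potato, egg-shaped, about 42 x 35 x 31 mm, firm, 22 to 35 g; origin at its centre. Starts riding on top of the others, its centre about 33 mm above the box's floor. Lying on the floor its centre is 16 to 21 mm above the inside floor; pressing it down between the others takes a steady push of about 10 to 20 N.
- potato8: a small tan potato, egg-shaped, about 42 x 35 x 31 mm, firm, 22 to 35 g; origin at its centre. Starts riding on top of the others, its centre about 33 mm above the box's floor.
Things that resemble listed ones, but are neither listed nor needed, are in the scene too. There is more than one size of the lunchbox; the job needs the smaller.

How it is judged (in metres and radians):
On the way, in this order (a step that is already met when the one before it is completed fails the run):
1. every potato's centre is less than 25 mm above the box's inside floor, with the tamper's foot in or just over the open box (less than 110 mm above the counter) (z of each of potato1, potato2, potato3, potato4, potato5, potato6, potato7, potato8 in the frame of lunchbox below 0.028 m and x of tamper in the frame of lunchbox between -0.06 and 0.06 m and y of tamper in the frame of lunchbox between -0.085 and 0.085 m and z of tamper in the frame of lunchbox below 0.11 m and value of joint lid above 0.8 rad), for 0.1 s.
2. the tamper stands in its tray again (upright, within 30 mm of the tray's centre, the lid still open) (horizontal distance between tamper and tray below 0.03 m and z of tamper in the frame of tray below 0.012 m and angle between tamper's own z axis and vertical below 0.12 rad and value of joint lid above 0.06 rad), for 0.1 s.
3. the lid is shut (less than 0.06 rad) (value of joint lid below 0.06 rad), for 0.05 s.
At the end, for the whole second after the job is handed in: All eight potatoes lie inside the lunch box with their centres less than 25 mm above its inside floor; the lid is shut to within 0.06 rad and the clip folded down to within 0.2 rad; the tamper stands upright (within 0.12 rad) at rest on the floor of its tray, within 30 mm of the tray's centre (z of each of potato1, potato2, potato3, potato4, potato5, potato6, potato7, potato8 in the frame of lunchbox below 0.028 m and x of potato1 in the frame of lunchbox between -0.05 and 0.05 m and y of potato1 in the frame of lunchbox between -0.075 and 0.075 m and x of potato2 in the frame of lunchbox between -0.05 and 0.05 m and y of potato2 in the frame of lunchbox between -0.075 and 0.075 m and x of potato3 in the frame of lunchbox between -0.05 and 0.05 m and y of potato3 in the frame of lunchbox between -0.075 and 0.075 m and x of potato4 in the frame of lunchbox between -0.05 and 0.05 m and y of potato4 in the frame of lunchbox between -0.075 and 0.075 m and x of potato5 in the frame of lunchbox between -0.05 and 0.05 m and y of potato5 in the frame of lunchbox between -0.075 and 0.075 m and x of potato6 in the frame of lunchbox between -0.05 and 0.05 m and y of potato6 in the frame of lunchbox between -0.075 and 0.075 m and x of potato7 in the frame of lunchbox between -0.05 and 0.05 m and y of potato7 in the frame of lunchbox between -0.075 and 0.075 m and x of potato8 in the frame of lunchbox between -0.05 and 0.05 m and y of potato8 in the frame of lunchbox between -0.075 and 0.075 m and value of joint lid below 0.06 rad and value of joint clip below 0.2 rad and horizontal distance between tamper and tray below 0.03 m and z of tamper in the frame of tray below 0.012 m and angle between tamper's own z axis and vertical below 0.12 rad and linear speed of tamper below 0.02 m/s); the robot touches nothing.
It fails at once if the gripper touches a potato (more than 1 N) (contact force between the fingers and potato1 above 1 N or contact force between the fingers and potato2 above 1 N or contact force between the fingers and potato3 above 1 N or contact force between the fingers and potato4 above 1 N or contact force between the fingers and potato5 above 1 N or contact force between the fingers and potato6 above 1 N or contact force between the fingers and potato7 above 1 N or contact force between the fingers and potato8 above 1 N).
It fails at once if a potato is crushed: pressed with more than 90 N by the tamper (contact force between tamper and potato1 above 90 N or contact force between tamper and potato2 above 90 N or contact force between tamper and potato3 above 90 N or contact force between tamper and potato4 above 90 N or contact force between tamper and potato5 above 90 N or contact force between tamper and potato6 above 90 N or contact force between tamper and potato7 above 90 N or contact force between tamper and potato8 above 90 N).
It fails at once if the lid is forced down on a potato (more than 8 N) (contact force between lid and potato1 above 8 N or contact force between lid and potato2 above 8 N or contact force between lid and potato3 above 8 N or contact force between lid and potato4 above 8 N or contact force between lid and potato5 above 8 N or contact force between lid and potato6 above 8 N or contact force between lid and potato7 above 8 N or contact force between lid and potato8 above 8 N).
It fails at once if the clip is folded down (under 0.5 rad) while the lid is still open (over 0.25 rad) (value of joint clip below 0.5 rad and value of joint lid above 0.25 rad).
It fails at once if the bowl, teacup, wooden lid, skimmer or bottle is moved by more than 30 mm (distance of any of bowl, teacup, wooden_lid, skimmer, bottle from where it was at the start of the episode above 0.03 m).
It also fails if it takes over 64 s, if anything falls off the work surface, if the arm or the gripper's body presses on something with over 40 N, if the wrist force passes 120 N, or if a joint passes its speed limit or range.

## Robot

A 7-joint arm with a two-finger parallel gripper is mounted at the origin on the work surface. World frame = base frame: x ahead of the robot, y to its left, z up, the work surface at z = 0. Lengths are in m, angles in degrees, forces in N, time in s.
With the tool pointing down it reaches from about 0.4 to 0.875 m from the base axis. Payload 4.4 kg.
Tool frame: the origin (TCP) lies midway between the tips of the shut fingers; the grasp point (between the pads) lies 19 mm behind it; z points along the fingers, y is the direction in which the jaws open and shut (so a half turn about z gives the same grasp; the last joint's range is limited). The gripper opens to 85 mm and grips with 20 to 120 N. Pads are 22 mm wide; open, the fingers measure 114 mm over their backs; the gripper's body (76 mm by 85 mm) begins 54 mm behind the grasp point. The pads swing forward as they close: fully open they stand 13 mm farther back than shut.
Start: joints at [68.881, 36.005, 2.206, 86.941, -1.547, 57.084, -1.146], TCP at [0.194, -0.62, 0.231] pointing down, gripper open.
Joint ranges: [-175.42, 175.42], [-21.48, 121.26], [-71.46, 75.88], [10.55, 141.38], [-63.04, 243.04], [13.31, 113.54], [-168.57, 168.57]. Speed limits (degrees/s): [147.25, 147.25, 180, 180, 180, 180, 180].

## Interface

Orientations are given as a 3x3 rotation matrix whose columns are the frame's x, y, z axes.
In Python, from cell import env gives the robot as it stands. Calls block until the motion is done:
- env.movep(position, orientation): joint-space move of the TCP to a pose.
- env.servo_line(position, frame=None, v=0.15, until_force=None): straight line of the TCP; frame=None keeps the orientation; v is the mean speed in m/s. With until_force (N) it stops when the force on the tool has changed by that much, and returns True; else False.
- env.move_joints(angles): joint-space move.
- env.open_gripper() and env.grasp(squeeze=None): open the fingers fully, or close them until they stop; squeeze is the grip in N (None keeps the last).
- env.hold(seconds).
- env.solve_ik(position, orientation): joint angles nearest the present ones, or None.
- env.get_state(): the state.
- env.capture(name): name is "side" or "top" or "wrist"; returns a dict with "pixels" (480x640x3 uint8, red, green, blue), "fov_y" (degrees; the focal length in pixels is half the picture's height over the tangent of half this angle, whatever the lens; pixels are square), "cx", "cy" (the principal point, pixels), "xyz" and "attitude" of the camera in the world. Camera axes: x right, y down, z forward; pixel columns grow to the right and rows downward; lengths in m; the calibration is good to about 2 mm. The wrist camera is an equidistant fisheye: a pixel r from the principal point sees the ray r / f radians off the axis. A picture is of the moment at which its call begins. There is no depth.
A pose or a line that the arm cannot do raises env.PlanningError and nothing moves.
- env.hand_in(): hands the job in, once; it reports no verdict.
The state is a dict: "time_s": time; "q": joint angles; "joint_velocities": joint speeds; "tau": joint torques, N m; "tcp_pos": TCP position; "eef_rot": TCP orientation; "ft_force": force on the tool from outside, world axes, zero at the start; "wrist_torque": the same for the moment, N m; "grip_width": finger opening in m.
Only numpy, scipy, OpenCV 4.12 (cv2) and the standard library are available. Lean on these libraries where they do the work, as an engineer would, in place of code of your own. Each camera call takes 0.05 s, during which the arm holds its last target. There are 200 camera calls.

## Working session

There is one attempt and no reset: what is moved stays moved. The work goes in short steps, each a Python script; the robot and the scene stay as the last script left them, time stands still between calls to the robot, and variables do not carry over. Pictures are saved under pics/ and viewed, about 8 in all and at most 12, crops included, and the job is handed in when it is done.

```bash
ls; mkdir -p pics; cat > h.py <<'E'
import numpy as np, cv2
from cell import env
def snap(name, fn):
    c=env.capture(name); cv2.imwrite('pics/'+fn+'.png', c['pixels'][:,:,::-1])
    np.savez('pics/'+fn+'.npz', **{k:np.array(v) for k,v in c.items()})
    return c
def load(fn): return dict(np.load('pics/'+fn+'.npz'))
def ray(c,u,v,fish=False):
    f=240/np.tan(np.radians(float(c['fov_y'])/2)); a=(u-c['cx'])/f; b=(v-c['cy'])/f
    if fish:
        r=np.hypot(a,b); s=np.sin(r)/r if r>1e-9 else 1; d=np.array([a*s,b*s,np.cos(r)])
    else: d=np.array([a,b,1.])
    d=np.array(c['attitude']).reshape(3,3)@d; return d/np.linalg.norm(d)
def atz(c,u,v,z,fish=False):
    d=ray(c,u,v,fish); p=np.array(c['xyz']); return p+d*(z-p[2])/d[2]
def proj(c,P):
    f=240/np.tan(np.radians(float(c['fov_y'])/2)); p=np.array(c['attitude']).reshape(3,3).T@(np.array(P)-c['xyz'])
    return p[0]/p[2]*f+c['cx'],p[1]/p[2]*f+c['cy']
def tri(c1,uv1,c2,uv2):
    A=np.zeros((3,3));b=np.zeros(3)
    for c,uv in((c1,uv1),(c2,uv2)):
        d=ray(c,*uv);M=np.eye(3)-np.outer(d,d);A+=M;b+=M@c['xyz']
    return np.linalg.solve(A,b)
def down(yaw): # tool z down, tool y (jaw) at yaw deg
    a=np.radians(yaw); y=np.array([np.cos(a),np.sin(a),0]); z=np.array([0,0,-1.]); return np.c_[np.cross(y,z),y,z]
E
python3 - <<'E'
from h import *
for n in('top','side','wrist'):
    c=snap(n,n+'0'); print(n,c['fov_y'],c['cx'],c['cy'],np.round(c['xyz'],3),np.round(c['attitude'],2).tolist())
print(env.get_state())
E
```

```text
pics
top 47.55629921001486 316.2599804135629 234.36596774752724 [ 0.382 -0.081  1.228] [[0.02, -0.99, 0.11], [-1.0, -0.02, 0.01], [-0.01, -0.11, -0.99]]
side 55.4894576412906 320.5172680934938 245.38783755376153 [0.359 0.511 0.697] [[-0.97, -0.2, 0.16], [-0.26, 0.71, -0.65], [0.02, -0.67, -0.74]]
wrist 65.70646984690485 320.8213767450834 235.10496323236904 [ 0.265 -0.597  0.373] [[0.3, -0.91, -0.28], [-0.95, -0.29, -0.09], [-0.0, 0.3, -0.96]]
{'time_s': 0.15, 'q': array([68.87960504, 36.04725597,  2.20217845, 86.98144644, -1.545735  ,
       57.08364081, -1.14677418]), 'joint_velocities': array([ 0.071945  , -0.30842742,  0.02085705, -0.169869  ,  0.04404087,
        0.03512785,  0.02687361]), 'tau': array([ 2.11510735e-03, -5.63800871e+01,  1.22783873e+00, -1.93653452e+01,
        1.10864997e-02,  7.37943978e-03,  3.01736509e-05]), 'tcp_pos': array([ 0.19373427, -0.61997386,  0.23060207]), 'eef_rot': array([[ 9.54496778e-01,  2.98220893e-01, -4.46926890e-04],
       [ 2.98221228e-01, -9.54495792e-01,  1.37230065e-03],
       [-1.73411094e-05, -1.44313964e-03, -9.99998959e-01]]), 'ft_force': array([-0.32497267, -0.2433176 , -0.25031351]), 'wrist_torque': array([ 0.00906358,  0.03700075, -0.02102089]), 'grip_width': 0.08556423874385244}
```

View pics/top0.png

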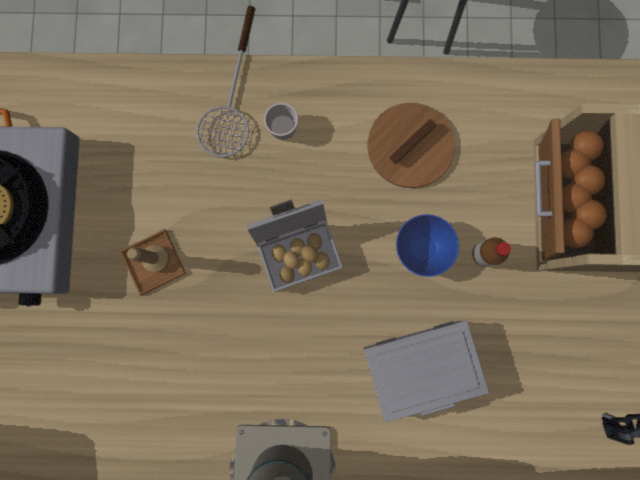

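View pics/side0.png

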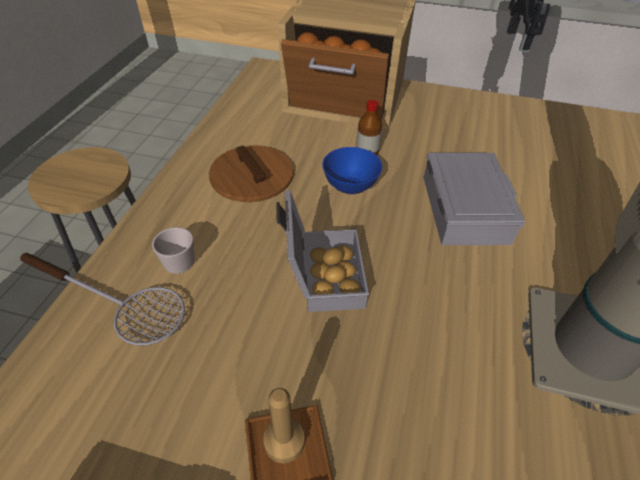

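Both show the open small box at about (300,250) in the top view, with its hinge on the far side and its front facing the robot. The tray and tamper are at (154,262). Next I'll enlarge this region.

```bash
python3 - <<'E'
import cv2,numpy as np
t=cv2.imread('pics/top0.png'); s=cv2.imread('pics/side0.png')
a=cv2.resize(t[190:305,235:355],None,fx=5,fy=5,interpolation=cv2.INTER_CUBIC)
for k in range(0,120,20): cv2.putText(a,str(235+k),(k*5,10),0,.35,(0,0,255)); cv2.line(a,(k*5,0),(k*5,575),(0,0,255),1)
for k in range(0,115,20): cv2.putText(a,str(190+k),(0,k*5+10),0,.35,(0,0,255)); cv2.line(a,(0,k*5),(600,k*5),(0,0,255),1)
cv2.imwrite('pics/c1.png',a)
b=cv2.resize(t[225:300,115:195],None,fx=5,fy=5,interpolation=cv2.INTER_CUBIC)
d=cv2.resize(s[370:480,230:350],None,fx=3.3,fy=3.3,interpolation=cv2.INTER_CUBIC)
h=max(b.shape[0],d.shape[0]); o=np.zeros((h,b.shape[1]+d.shape[1],3),np.uint8)
for k in range(0,80,20): cv2.line(b,(k*5,0),(k*5,375),(0,0,255),1); cv2.line(b,(0,k*5),(400,k*5),(0,0,255),1)
o[:b.shape[0],:b.shape[1]]=b;o[:d.shape[0],b.shape[1]:]=d
cv2.imwrite('pics/c2.png',o); print(o.shape)
E
```

```text
(375, 796, 3)
```

View pics/c1.png

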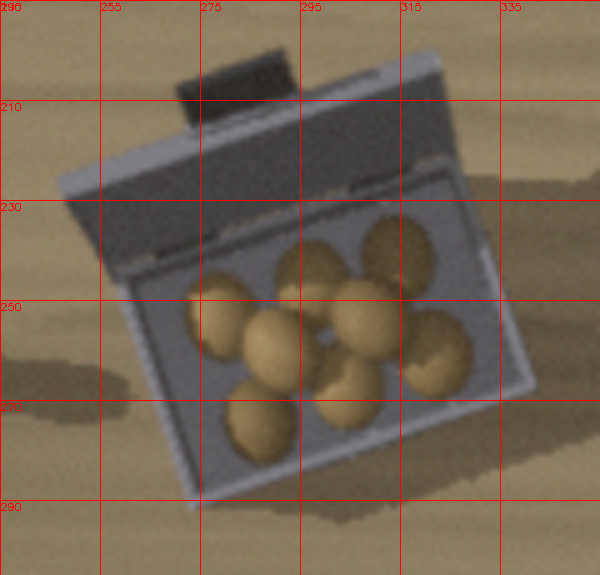

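View pics/c2.png

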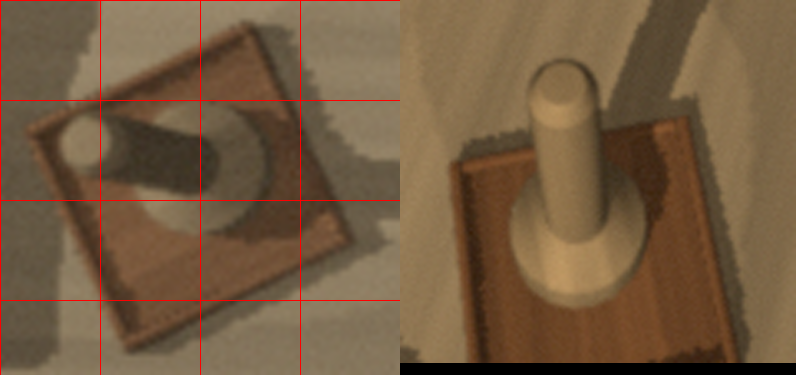

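The crop gives the front rim corners at (273.4,291.6) and (342.2,267.4), and the back ones at (259.4,246) and (326,223). The two riding potatoes are at (290,260) and (308.4,253.6). The tray corners are (121,251), (165,229.4), (185.4,273) and (140.4,295). The top of the tamper is at (132.6,253.4) in the top view and (279.4,395.8) in the side view.

```bash
python3 - <<'E'
from h import *
c=load('top0'); s=load('side0')
B=np.array([atz(c,*p,.047) for p in[(273.4,291.6),(342.2,267.4),(326,223),(259.4,246)]])
print(B.round(3)); bc=B[:,:2].mean(0)
print('box c',bc,'front c',(B[0]+B[1])[:2]/2, 'len',np.linalg.norm(B[0]-B[1]),np.linalg.norm(B[1]-B[2]),np.linalg.norm(B[2]-B[3]),np.linalg.norm(B[3]-B[0]))
yv=(B[0]-B[1]+B[3]-B[2]); print('box y-axis angle',np.degrees(np.arctan2(yv[1],yv[0])))
T=np.array([atz(c,*p,.012) for p in[(121,251),(165,229.4),(185.4,273),(140.4,295)]]); print('tray',T.mean(0),[np.linalg.norm(T[i]-T[i-1]).round(3) for i in range(4)])
print('tamper top',tri(c,(132.6,253.4),s,(279.4,395.8)),atz(c,132.6,253.4,.158), atz(s,279.4,395.8,.158))
# foot
print('foot', atz(c,155.2,258.6,.026), 'foot side',atz(s,230+175/3.3,370+235/3.3,.026))
for p in[(290,260),(308.4,253.6)]: print('rider',atz(c,*p,.045))
E
```

```text
[[ 0.39   0.025  0.047]
 [ 0.445 -0.123  0.047]
 [ 0.542 -0.086  0.047]
 [ 0.489  0.058  0.047]]
box c [ 0.46652483 -0.03140705] front c [ 0.41783683 -0.04884228] len 0.15758483416635718 0.10316745049909007 0.15372979605970136 0.10373098494058113
box y-axis angle 110.22310943854885
tray [0.45204837 0.30018771 0.012     ] [np.float64(0.109), np.float64(0.109), np.float64(0.11), np.float64(0.111)]
tamper top [0.45943784 0.29354237 0.1639697 ] [0.45991024 0.2956509  0.158     ] [0.46052784 0.29110253 0.158     ]
foot [0.45881101 0.2911639  0.026     ] foot side [0.45898973 0.29976786 0.026     ]
rider [ 0.45947505 -0.00910983  0.045     ]
rider [ 0.47409657 -0.04887742  0.045     ]
```

```bash
cat >> h.py <<'E'
YAW=110.2-180; R=down(YAW); C=np.array([.467,-.031]); a_=np.radians(20.2)
BX=np.array([np.cos(a_),np.sin(a_)]); BY=np.array([-BX[1],BX[0]])
def box(x,y,z): return np.r_[C+BX*x+BY*y,z]
def st():
    s=env.get_state(); print('t%.2f'%s['time_s'],'tcp',s['tcp_pos'].round(4),'F',s['ft_force'].round(1),'w',round(s['grip_width'],4)); return s
E
python3 - <<'E'
from h import *
for p in [(0,0,.15),(-.085,0,.03),(-.08,0,.03),(.12,.05,.134)]: print(p, env.solve_ik(box(*p),R) is not None)
env.movep([.4595,.294,.23],R); st()
snap('wrist','w1')
env.servo_line([.4595,.294,.117],v=.12); st()
env.grasp(100); s=st()
env.hold(.1); st()
snap('side','s1')
E
```

```text
(0, 0, 0.15) True
(-0.085, 0, 0.03) True
(-0.08, 0, 0.03) True
(0.12, 0.05, 0.134) True
t3.48 tcp [0.46   0.2932 0.2299] F [-0.5  0.5  0.5] w 0.0856
t4.62 tcp [0.4599 0.2944 0.1176] F [ 0.3  0.4 -0. ] w 0.0856
t5.20 tcp [0.4599 0.2938 0.1175] F [ 0.1 -1.4  5.7] w 0.0247
t5.30 tcp [0.4598 0.2938 0.1175] F [-0.4 -1.9  5.2] w 0.0251
```

```bash
python3 - <<'E'
from h import *
OFF=.1115
env.servo_line([.4598,.2938,.215],v=.15); st()
env.servo_line(box(0,.002,.215),v=.25); st()
snap('side','s2')
env.servo_line(box(0,.002,OFF+.062),v=.12)
for F in (15,):
    r=env.servo_line(box(0,.002,OFF+.034),v=.03,until_force=F); s=st(); print(r,'foot',s['tcp_pos'][2]-OFF)
r=env.servo_line(box(0,.002,OFF+.034),v=.03,until_force=30); s=st(); print(r,'foot',s['tcp_pos'][2]-OFF)
snap('side','s3')
a=cv2.imread('pics/s2.png')[200:330,240:400]; b=cv2.imread('pics/s3.png')[200:330,240:400]
cv2.imwrite('pics/c3.png',np.hstack([cv2.resize(x,None,fx=2.5,fy=2.5,interpolation=cv2.INTER_CUBIC) for x in(a,b)]))
E
```

```text
t6.15 tcp [0.4593 0.2932 0.2141] F [-0.  -0.4 -1.8] w 0.0252
t7.59 tcp [ 0.4663 -0.0278  0.215 ] F [ 0.8 -0.3 -2.2] w 0.0251
t9.22 tcp [ 0.4662 -0.0291  0.1455] F [-0.1 -1.6 -0.4] w 0.0251
False foot 0.03400617024156398
t9.47 tcp [ 0.4663 -0.0291  0.1455] F [ 0.8 -0.2 -1.9] w 0.0249
False foot 0.034030624371790566
```

View pics/c3.png

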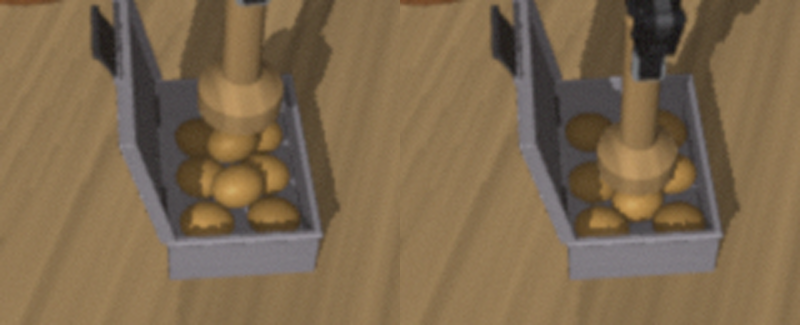

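The left half shows the tamper coming down over the two riders. The right half shows the foot pushed in between them, 34 mm above the counter, with almost no force left. Next I'll press over each rider and around the box.

```bash
python3 - <<'E'
from h import *
OFF=.1115
for x,y in [(0,.036),(0,-.032)]:
    p=env.get_state()['tcp_pos']; env.servo_line([p[0],p[1],OFF+.06],v=.12)
    env.servo_line(box(x,y,OFF+.06),v=.12)
    r=env.servo_line(box(x,y,OFF+.036),v=.03,until_force=45); s=st(); print(r,'foot',s['tcp_pos'][2]-OFF)
p=env.get_state()['tcp_pos']; env.servo_line([p[0],p[1],OFF+.075],v=.15)
env.servo_line(box(0,.115,OFF+.085),v=.2); st()
snap('side','s4'); snap('top','t4')
a=cv2.imread('pics/s4.png')[200:330,270:390]; b=cv2.imread('pics/t4.png')[195:300,245:355]
o=[cv2.resize(x,(int(x.shape[1]*500/x.shape[0]),500),interpolation=cv2.INTER_CUBIC) for x in(a,b)]
o=np.hstack(o); print(o.shape);cv2.imwrite('pics/c4.png',cv2.resize(o,None,fx=.8,fy=.8))
E
```

```text
t11.27 tcp [0.4547 0.0028 0.1476] F [-0.9  0.2 -0.8] w 0.0248
False foot 0.03609723100908625
t13.28 tcp [ 0.4782 -0.061   0.1476] F [ 0.9 -0.8 -0.5] w 0.0248
False foot 0.03608998618353833
t14.57 tcp [0.4273 0.0759 0.1961] F [ 0.8 -0.2 -2.2] w 0.0246
(500, 984, 3)
```

View pics/c4.png

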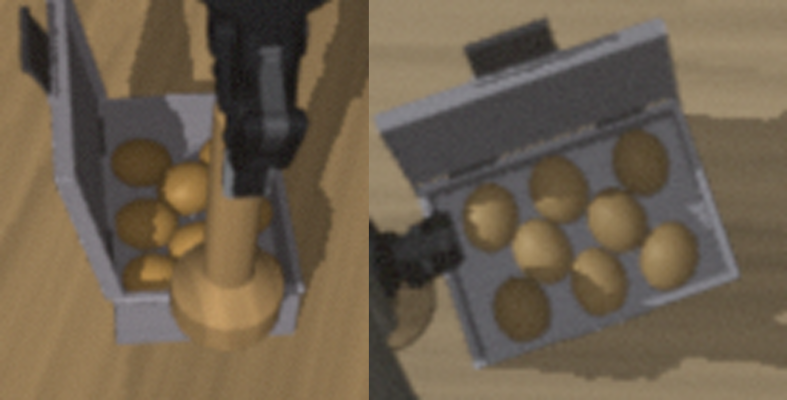

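All eight potatoes now lie spread out in one layer, and both rider presses reached a foot height of 36 mm with no reaction force left. I'll put the tamper back; where its foot touches the tray floor also shows whether it slipped in the grip.

```bash
python3 - <<'E'
from h import *
OFF=.1115
env.servo_line([.456,.297,OFF+.085],v=.25)
env.servo_line([.456,.297,OFF+.02],v=.15)
r=env.servo_line([.456,.297,OFF+.002],v=.03,until_force=5); s=st(); print(r,'foot',s['tcp_pos'][2]-OFF)
env.open_gripper(); env.hold(.2); s=st(); p=s['tcp_pos']
env.servo_line([p[0],p[1],.24],v=.15); env.grasp(40)
st()
env.movep(box(.0,.16,.25),R)
snap('side','s5'); snap('top','t5')
a=cv2.imread('pics/s5.png')[200:480,230:400]; b=cv2.imread('pics/t5.png')[190:310,110:350]
o=np.hstack([cv2.resize(a,(303,500)),cv2.resize(b,(490,245)) if 0 else np.vstack([cv2.resize(b,(490,245)),np.zeros((255,490,3),np.uint8)])])
cv2.imwrite('pics/c5.png',o)
E
```

```text
t16.80 tcp [0.4563 0.297  0.1174] F [-0.4 -0.1  5.4] w 0.0251
True foot 0.00593852019634887
t17.62 tcp [0.4558 0.2964 0.1168] F [-0.9 -0.8  0.4] w 0.0856
t19.36 tcp [0.4558 0.2963 0.24  ] F [-0.5  0.  -0.1] w 0.0
```

View pics/c5.png

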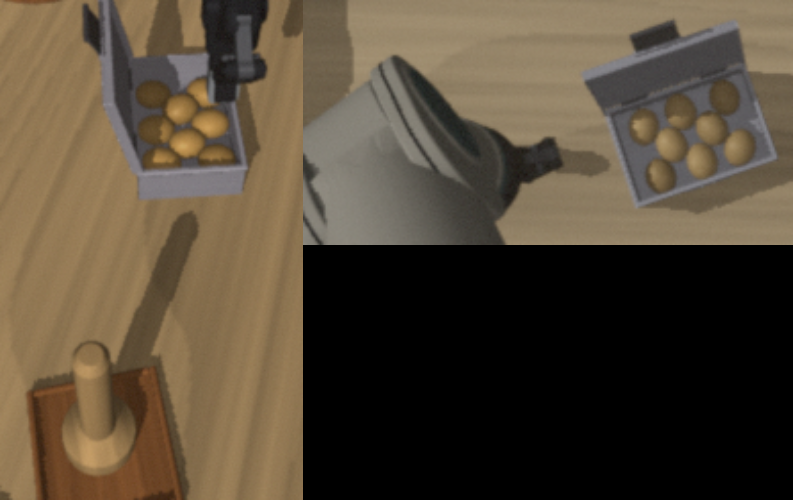

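The tamper stands upright in its tray, touching down at 5.9 mm, so it did not slip. All eight potatoes lie level in the box. Next I'll swing the lid shut.

```bash
python3 - <<'E'
from h import *
Y=.05; r=.085
env.movep(box(.135,Y,.25),R)
def tip(th,over=0):
    c,s=np.cos(th),np.sin(th); d=.004-over
    return box(.055-r*c+d*s+.011, Y, .0475+r*s+d*c)
p=box(.13,Y,tip(2)[2]); env.servo_line(p,v=.2); st()
for th in np.radians([112,100,90,80,70,60,50,40,30,22,15,9]):
    env.servo_line(tip(th),v=.1)
    f=env.get_state()['ft_force']; print(round(np.degrees(th)),f.round(1))
    if np.linalg.norm(f)>20: break
else:
    print(env.servo_line(box(-.02,Y,.047),v=.04,until_force=12)); st()
snap('side','s6')
E
```

```text
t21.73 tcp [0.5723 0.0617 0.1243] F [-0.5  0.2 -0. ] w -0.0002
112 [ 0.4  0.5 -0.8]
100 [0.1 0.8 0.7]
90 [ 0.1  0.3 -0.3]
80 [0.6 0.1 0.4]
70 [ 1.2  0.9 -0.3]
60 [ 0.1 -0.6 -0.1]
50 [ 0.1 -0.1  0.9]
40 [0.8 0.8 0. ]
30 [ 0.2  0.5 -0.4]
22 [ 1.3  0.6 -0.6]
15 [ 0.3  0.5 -0.2]
9 [-0.1 -0.4  1. ]
True
t25.76 tcp [0.4322 0.0093 0.0513] F [-0.5  0.3 13.7] w -0.0003
```

```bash
python3 - <<'E'
from h import *
env.servo_line(box(-.02,.05,.12),v=.15)
env.servo_line(box(-.082,.1,.14),v=.2)
snap('side','s7'); st()
a=cv2.imread('pics/s7.png')[200:330,270:420]
cv2.imwrite('pics/c7.png',cv2.resize(a,None,fx=4,fy=4,interpolation=cv2.INTER_CUBIC))
E
```

```text
t27.02 tcp [0.357  0.0346 0.1397] F [ 0.4  0.2 -0.6] w 0.0
```

View pics/c7.png

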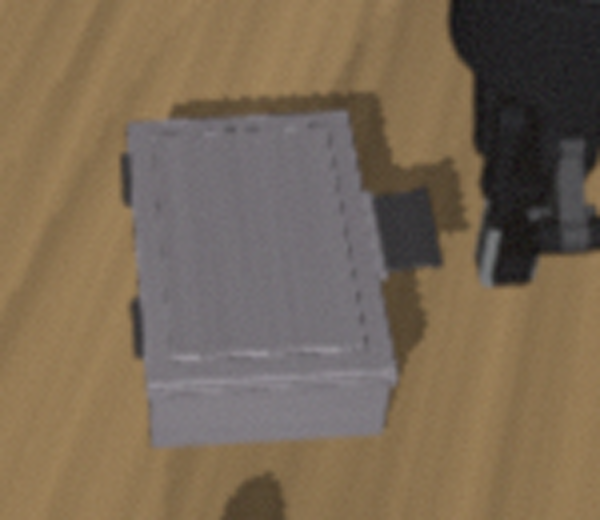

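The lid is shut and the clip sticks out level at (400,230) in the crop. I'll fold it down now.

```bash
python3 - <<'E'
from h import *
env.servo_line(box(-.083,0,.10),v=.2)
env.servo_line(box(-.083,0,.024),v=.06); st()
r=env.servo_line(box(-.06,0,.024),v=.03,until_force=12); s=st(); print(r,(s['tcp_pos'][:2]-C)@BX)
env.servo_line(box(-.10,0,.026),v=.1)
env.servo_line(box(-.10,0,.15),v=.2)
p=env.get_state()['tcp_pos']
env.movep(box(-.06,-.22,.25),R)
snap('side','s8'); snap('top','t8'); st()
a=cv2.imread('pics/s8.png')[200:330,270:420]; b=cv2.imread('pics/t8.png')[190:310,110:350]
cv2.imwrite('pics/c8.png',np.hstack([cv2.resize(a,(400,347),interpolation=cv2.INTER_CUBIC),cv2.resize(cv2.copyMakeBorder(b,0,88,0,0,0),(400,347),interpolation=cv2.INTER_CUBIC)]))
E
```

```text
t29.13 tcp [ 0.3885 -0.0597  0.0239] F [-1.7  0.1 -0.4] w -0.0001
t29.81 tcp [ 0.4042 -0.0545  0.0232] F [0.4 0.6 0.4] w 0.0002
True -0.06710029557249265
t32.32 tcp [ 0.4861 -0.256   0.2492] F [ 0.5 -0.2 -0.1] w -0.0
```

View pics/c8.png

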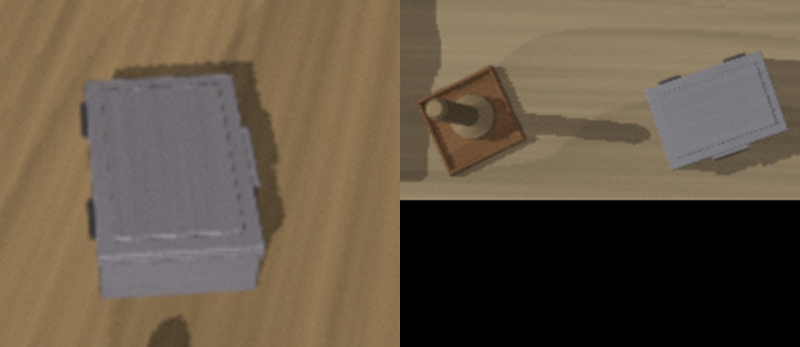

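The lid lies flush and the clip is folded against the front. The tamper is upright in its tray. The push force read zero after the stop, so I'll push once more on the lid and the clip to confirm, then hand in.

```bash
python3 - <<'E'
from h import *
env.movep(box(-.03,-.05,.12),R)
print(env.servo_line(box(-.03,-.05,.045),v=.04,until_force=10)); st()
env.servo_line(box(-.03,-.05,.12),v=.15)
env.servo_line(box(-.10,0,.12),v=.2); env.servo_line(box(-.10,0,.024),v=.12)
r=env.servo_line(box(-.058,0,.024),v=.03,until_force=15); s=st(); print(r,(s['tcp_pos'][:2]-C)@BX)
env.hold(.2); st()
env.servo_line(box(-.10,0,.026),v=.1); env.servo_line(box(-.10,0,.15),v=.2)
env.movep(box(-.06,-.22,.25),R); st()
snap('side','s9')
print(np.abs(cv2.imread('pics/s9.png').astype(int)-cv2.imread('pics/s8.png'))[200:330,270:390].max())
env.hand_in()
E
```

```text
True
t34.73 tcp [ 0.4562 -0.0883  0.0514] F [-0.2  0.3  9.4] w -0.0
t38.08 tcp [ 0.4041 -0.0544  0.0233] F [-0.5  0.3 -0.1] w -0.0
True -0.06709749134578734
t38.28 tcp [ 0.4042 -0.0543  0.0232] F [-0.4  0.3 -0.2] w 0.0002
t40.70 tcp [ 0.4859 -0.2564  0.2489] F [-0.2  0.5  0.3] w -0.0001
24
the job is handed in; nothing more can be done
```

The job is done and handed in at about 41 s of the 64 s allowed; the hand-in gives no verdict.

**What I did:** I pressed the potatoes down with three tamper strokes and stood the tamper back in its tray. Then I swung the lid shut from behind and folded the clip down.

**Last checks:**
- **Potatoes:** The strokes reached foot heights of 34 to 36 mm above the counter with no force left. The pictures showed all eight in one layer below the rim. I did not measure each potato's height.
- **Tamper:** It touched the tray floor at 5.9 mm (expected 6 mm), so it did not slip in the grip. It stands upright, about 5 mm from my estimate of the tray's centre.
- **Lid:** Two presses at different places stopped at 51.3 and 51.4 mm above the counter, against 51 mm for a shut lid.
- **Clip:** Two pushes stopped at the same place, 67 mm in front of the box's centre, which fits a clip lying flat. The last picture did not change after the second push.
- **Disagreement:** After both clip pushes had stopped on force, the force reading was about zero. For the clip I therefore rely on the repeated position and the pictures, not on a measured holding force.
- **Other things on the counter:** I did not touch or move them as far as I know, but I made no separate before-and-after check.

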